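# Fill the marked sample cup and hold it at the inspection arrow

### The job

Take the small steel tray by its orange handle, tip all four nuggets off its open end into the blue cup on the turntable, and set the empty tray back down flat on the table. Then take hold of one of the turntable's black grip posts, turn the turntable until the blue cup stands at the red arrow, and hold it still there: finish with the post still gripped. Leave the other things on the table where they are.

Things in the scene. Friction and masses are not known exactly. Their poses are not given: they have to be found in the camera images.
- tray_handle (a point): Middle of the orange handle bar of the loose steel tray (0.13 to 0.25 kg), 36 mm above the table at the start. Bar 75 mm long (tray x), 16 mm wide (y), 20 mm high, 26 mm free below; a foot under its outer end begins 28 mm behind this point; the pan's rear wall is 50 mm ahead. x runs from handle to the open end, z up. Centre of mass about 55 mm ahead (65 loaded).
- tray_lip (a point): Middle of the tray's open end, on its floor's upper side, 150 mm ahead (+x) and 33 mm below the handle point. The tray's pan is 100 mm long, 80 mm wide over its walls, floor 3 mm thick, walls 28 mm high on three sides, no rim at the open end. Nuggets slide off at about 20 to 25 degrees of tip; tip further to empty it. Axes as the handle.
- nugget1_mid (a point): Centre of nugget 1, a loose golden-brown rounded lump 26 x 24 x 18 mm, 15 g, lying in the tray at the start.
- nugget2_mid (a point): Centre of nugget 2, a loose golden-brown rounded lump 26 x 24 x 18 mm, 15 g, lying in the tray at the start.
- nugget3_mid (a point): Centre of nugget 3, a loose golden-brown rounded lump 26 x 24 x 18 mm, 15 g, lying in the tray at the start.
- nugget4_mid (a point): Centre of nugget 4, a loose golden-brown rounded lump 26 x 24 x 18 mm, 15 g, lying in the tray at the start.
- marked_cup_floor (a point): Centre of the inner floor of the blue cup, fixed on the turntable 80 mm from its axis, 34 mm above the table. The cup is round, 104 mm across the rim, 88 mm at the foot, wall 3 mm, rim 42 mm above this point. Two ivory cups of the same size, already filled, stand 120 and 240 degrees round from it.
- grip_posts: The three upright black grip posts of the turntable, as one body that turns with it. Origin on the turntable's vertical axis, at its upper face, 30 mm above the table; the blue cup lies towards its own -x. The turntable is a disc of 270 mm diameter.
- post1_top (a point): Centre of the top of grip post 1: a plain round post 16 mm in diameter, 85 mm tall, 115 mm from the turntable's axis, midway between two cups; its top is 115 mm above the table 39 mm above the cup rims. A pinched round post can creep out of the fingers over a long turn: turn the gripper along with it, or take a fresh hold on the way.
- post2_top (a point): Centre of the top of grip post 2: a plain round post 16 mm in diameter, 85 mm tall, 115 mm from the turntable's axis, midway between two cups; its top is 115 mm above the table 39 mm above the cup rims. A pinched round post can creep out of the fingers over a long turn: turn the gripper along with it, or take a fresh hold on the way.
- post3_top (a point): Centre of the top of grip post 3: a plain round post 16 mm in diameter, 85 mm tall, 115 mm from the turntable's axis, midway between two cups; its top is 115 mm above the table 39 mm above the cup rims. A pinched round post can creep out of the fingers over a long turn: turn the gripper along with it, or take a fresh hold on the way.
- turntable (a joint): Angle of the turntable, rad, counter-clockwise from above positive; 0 (or a full turn) when the blue cup is exactly at the red arrow. Turns both ways, at least one turn from any start, with light friction (0.12 N m, about 1 N at a post); stays where left.
- front_spot (a point): The point, fixed over the turntable, where the blue cup's inner floor centre is when the cup is exactly at the red arrow: 80 mm from the axis, 34 mm above the table, on the arrow's line. The arrow, 10 mm high, lies on the table 140 to 207 mm from the axis on that line, pointing at the axis, on the robot's side.
- shaker: Glass seasoning jar with steel cap, 50 mm diameter, 100 mm tall, origin under its centre. Bystander.
- sauce_bottle: White bottle, 56 mm diameter, 160 mm tall, origin under its centre. Bystander.
- probe: White probe thermometer lying down, 22 mm thick, 210 mm long along its x, origin on the table at the handle's front end. Bystander.
- lid_stack: Stack of ivory lids, 104 mm diameter, 28 mm high, origin under its centre. Bystander.
There are look-alikes about, which are no part of the job. Leave any turquoise look-alike of the part that bears tray_handle alone. Of the things that look like the part that bears front_spot, the middle-sized one is meant.

How it is judged (in metres and radians):
On the way, in this order (a step that is already met when the one before it is completed fails the run):
1. all four nuggets lie in the blue cup (horizontal distance between each of nugget1_mid, nugget2_mid, nugget3_mid, nugget4_mid and marked_cup_floor below 0.047 m and z of nugget1_mid in the frame of marked_cup_floor between 0 and 0.042 m and z of nugget2_mid in the frame of marked_cup_floor between 0 and 0.042 m and z of nugget3_mid in the frame of marked_cup_floor between 0 and 0.042 m and z of nugget4_mid in the frame of marked_cup_floor between 0 and 0.042 m), for 0.3 s.
2. the empty tray stands flat on the table (height (world z) of tray_handle below 0.042 m and angle between tray_handle's own z axis and vertical below 0.1 rad), for 0.2 s.
3. the blue cup is at the red arrow, with a grip post held (horizontal distance between marked_cup_floor and front_spot below 0.013 m and contact force between the fingers and grip_posts above 2 N), for 0.2 s.
At the end, for the whole second after the job is handed in: All four nuggets are in the blue cup (centres within 47 mm of its middle and below its rim); the tray stands flat on the table; the blue cup is within 13 mm of the spot at the red arrow, the turntable is still (under 0.06 rad/s) and the fingers still hold a grip post (over 2 N) (all of step 1 and all of step 2 and all of step 3 and velocity of joint turntable between -0.06 and 0.06 rad/s); the arm keeps its last pose, push and grip.
It fails at once if a bystander (glass jar, white bottle, probe or lids) is moved over 30 mm (distance of any of shaker, sauce_bottle, probe, lid_stack from where it was at the start of the episode above 0.03 m).
It also fails if it takes over 61 s, if anything falls off the work surface, if the arm or the gripper's body presses on something with over 40 N, if the wrist force passes 120 N, or if a joint passes its speed limit or range.

### The arm

A 6-joint arm with a two-finger parallel gripper is mounted at the origin on the work surface. World frame = base frame: x ahead of the robot, y to its left, z up, the work surface at z = 0. Lengths are in mm, angles in degrees, forces in N, time in s.
With the tool pointing down it reaches from about 300 to 850 mm from the base axis. Payload 4.2 kg.
Tool frame: the origin (TCP) lies on the mounting face of the last link; the fingertips stand 191 mm ahead of it and the grasp point (between the pads) lies 172 mm ahead of it; z points along the fingers, y is the direction in which the jaws open and shut (so a half turn about z gives the same grasp; the last joint's range is limited). The gripper opens to 91 mm and grips with 3 to 60 N. Pads are 32 mm wide; open, the fingers measure 118 mm over their backs; the gripper's body (76 mm by 178 mm) begins 60 mm behind the grasp point.
Start: joints at [69.958, 18.312, 89.639, -0, 72.044, -1.146], TCP at [186.213, 544.011, 404.776] pointing down, gripper open.
Joint ranges: [-177.97, 177.97], [-48.28, 115.42], [12.27, 149.76], [-77.06, 257.06], [2.81, 150.46], [-146.56, 146.56]. Speed limits (degrees/s): [147.25, 147.25, 180, 180, 180, 180].

### API

Orientations are given as [roll, pitch, yaw] about the fixed x, y, z axes, in that order (R = Rz(yaw) Ry(pitch) Rx(roll)).
In Python, from workcell import env gives the robot as it stands.
- The arm moves only by the shell command python3 -m handwheel 'ROWS' [FORCE]. ROWS is JSON, a list of rows, each an object with "gripper": the opening in per cent of the stroke, from 0 (shut) to 100 (fully open); "travel": the shift along the tool's x, y, z in m, a list of three; "twist": the turn about the tool's z in rad. In form: [{"gripper": gripper, "travel": [x, y, z], "twist": twist}, ...]. A call has 1 to 5 rows; each row shifts and turns the commanded pose from where the row before left it, along the tool's axes as they then stand; what a row does not reach is not made up. A row lasts 1/12 s, in which the tool goes at most 41.7 mm and 7.16 degrees, less where a joint would pass 70% of its speed; a pose out of reach is approached as far as the arm can. A call with a gripper value outside its range is refused whole. The fingers move at their own pace and stop on an object; FORCE is the grip in N (left out, the last holds). Time passes only in rows, so rows that do not move let the fingers close. It gives the time, the measured TCP pose, the force and the opening at its end, in the units of the state.
- env.state(): the state, without advancing time (a new reading comes with each control period).
- env.grab_frame(name): name is "side" or "top" or "wrist"; returns a dict with "frame" (480x640x3 uint8, red, green, blue), "intrinsics" (3x3 intrinsics, pixels), "k1" (the pictures are not rectified: a ray, as slopes to the right and down, at radius r is drawn at 1 + k1 r^2 times it, then the intrinsics apply), "extrinsics" (4x4, takes a point from camera to world coordinates). Camera axes: x right, y down, z forward; pixel columns grow to the right and rows downward; lengths in mm; the calibration is good to about 2 mm. A picture is of the moment at which its call begins. There is no depth.
- env.job_done(): hands the job in, once; it reports no verdict.
Trained networks look in the newest picture that a camera, given by its name, has taken for a name from the list of things; names that differ only in an ending like _2 or _b are one class to them, and where a whole thing is asked for, a point or a joint stands for the part that bears it (a point fixed in the world has none). Each returns a list of dicts, best first, with "confidence" (0 to 1); they miss things now and then, are a little off and sometimes report something else, mostly with a low value. They report only what shows in the picture. A call takes as long as a camera call. They do not tell look-alikes from the thing itself.
- env.trace(camera, thing): "pixels" (480x640 bool, what is visible of it) and "uv" ([column, row] in pixels, amid what is visible of it).
- env.pinpoint(camera, thing): "uv" ([column, row] in pixels: a listed point, or the origin of a listed thing).
The state is a dict: "time_s": time; "qpos": joint angles; "qvel": joint speeds; "effort": joint torques, N m; "ee_pos": TCP position; "ee_rot": TCP orientation; "force": force on the tool from outside, world axes, zero at the start; "torque": the same for the moment, N m; "gripper_width": finger opening in mm.
Only numpy, scipy, OpenCV 4.12 (cv2) and the standard library are available. Lean on these libraries where they do the work, as an engineer would, in place of code of your own. Each camera call takes 0.05 s, during which the arm holds its last target. There are 200 camera calls.

## Working session

There is one attempt and no reset: what is moved stays moved. The work goes in short steps, Python scripts to look and compute and a shell command to move; the robot and the scene stay as the last step left them, time stands still between calls to the robot, and variables do not carry over. Pictures are saved under pics/ and viewed, about 8 in all and at most 12, crops included, and the job is handed in when it is done.

```bash
ls; mkdir -p pics
cat > h.py <<'E'
import numpy as np, cv2
from workcell import env
def ray(f,uv):
    K=np.array(f['intrinsics']);E=np.array(f['extrinsics'])
    d=np.array([(uv[0]-K[0,2])/K[0,0],(uv[1]-K[1,2])/K[1,1]])
    u=d.copy()
    for _ in range(20): u=d/(1+f['k1']*(u@u))
    v=E[:3,:3]@np.array([u[0],u[1],1.]);return E[:3,3],v/np.linalg.norm(v)
def atz(f,uv,z):
    o,v=ray(f,uv);return o+v*(z-o[2])/v[2]
def tri(rs):
    A=np.zeros((3,3));b=np.zeros(3)
    for o,v in rs:
        P=np.eye(3)-np.outer(v,v);A+=P;b+=P@o
    p=np.linalg.solve(A,b);return p,[np.linalg.norm((np.eye(3)-np.outer(v,v))@(p-o)) for o,v in rs]
def proj(f,p):
    K=np.array(f['intrinsics']);E=np.array(f['extrinsics'])
    c=E[:3,:3].T@(np.array(p)-E[:3,3]);u=c[:2]/c[2];u=u*(1+f['k1']*(u@u));return K[:2,:2]@u+K[:2,2]
def save(f,n,crop=None,s=1):
    im=f['frame'][:,:,::-1]
    if crop: im=im[crop[1]:crop[3],crop[0]:crop[2]]
    cv2.imwrite('pics/'+n,cv2.resize(im,None,fx=s,fy=s,interpolation=cv2.INTER_CUBIC))
E
python3 - <<'E'
from h import *
F={}
for c in ['side','top']:
    f=env.grab_frame(c);F[c]=f;save(f,c+'0.png')
    print(c,np.round(f['extrinsics'][:3,3]),f['k1'])
    for t in ['tray_handle','tray_lip','marked_cup_floor','grip_posts','post1_top','front_spot','shaker','sauce_bottle','probe','lid_stack','nugget1_mid']:
        r=env.pinpoint(c,t)
        print(t,[(np.round(x['uv']).tolist(),round(x['confidence'],2)) for x in r])
print(env.state())
E
```

```text
pics
side [ -33. -881.  774.] -0.05952879375119435
tray_handle [([282.0, 227.0], 0.91), ([210.0, 199.0], 0.65), ([420.0, 281.0], 0.58)]
tray_lip [([225.0, 256.0], 0.65), ([175.0, 237.0], 0.62)]
marked_cup_floor [([347.0, 235.0], 0.66)]
grip_posts []
post1_top [([348.0, 237.0], 0.91), ([246.0, 243.0], 0.49)]
front_spot []
shaker []
sauce_bottle [([392.0, 404.0], 0.67), ([280.0, 193.0], 0.39)]
probe [([491.0, 376.0], 0.89)]
lid_stack [([279.0, 192.0], 0.69)]
nugget1_mid [([238.0, 255.0], 0.51)]
top [ 290.    5. 1343.] -0.14635122002944873
tray_handle [([155.0, 276.0], 0.78), ([248.0, 239.0], 0.74), ([399.0, 281.0], 0.47)]
tray_lip [([252.0, 301.0], 0.9)]
marked_cup_floor [([378.0, 204.0], 0.86)]
grip_posts [([242.0, 288.0], 0.62)]
post1_top [([344.0, 214.0], 0.85)]
front_spot []
shaker [([290.0, 180.0], 0.66), ([475.0, 278.0], 0.66)]
sauce_bottle [([475.0, 284.0], 0.73), ([242.0, 278.0], 0.64)]
probe [([486.0, 206.0], 0.6)]
lid_stack [([166.0, 198.0], 0.78)]
nugget1_mid [([260.0, 290.0], 0.62)]
{'time_s': 1.2, 'qpos': array([ 6.99562021e+01,  1.83123402e+01,  8.96397485e+01, -3.87058114e-04,
        7.20435338e+01, -1.14375426e+00]), 'qvel': array([-0.02695281,  0.03712163,  0.13637142, -0.01025328,  0.04294752,
        0.04649031]), 'effort': array([ 6.17704409e-04, -4.12361598e+01, -2.32230502e+01,  7.30142416e-02,
        3.76132911e-02, -5.51316006e-06]), 'ee_pos': array([186.23215426, 544.00478801, 404.76642702]), 'ee_rot': array([1.79995631e+02, 4.55519200e-04, 1.61100076e+02]), 'force': array([-0.17328244, -0.57053114, -1.2102198 ]), 'torque': array([ 0.00917797, -0.03170079, -0.00340012]), 'gripper_width': 91.56857461182202}
```

View pics/top0.png

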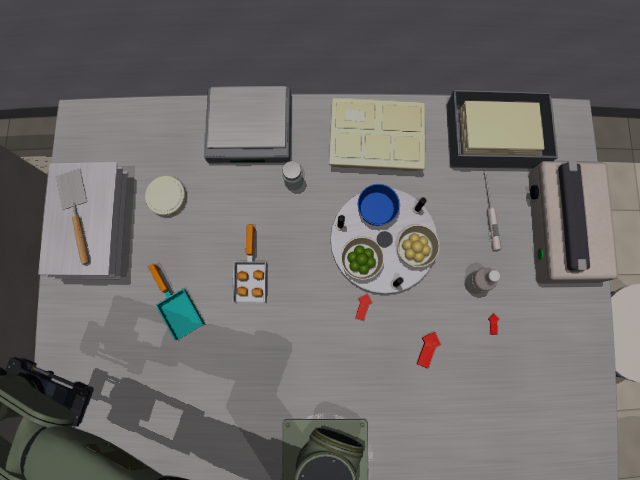

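View pics/side0.png

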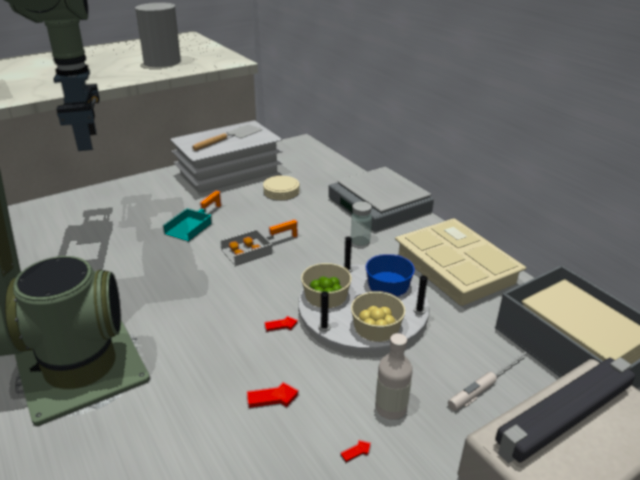

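Top view: tray with nuggets, handle (249,239), lip (250,303). The turquoise look-alike at (180,313) stays alone. Blue cup is at (378,204), hub at (385,240), posts at (341,222), (421,204) and (398,283). Red arrows are at (364,306) medium, (428,350) large and (493,324) small, so the medium one at (364,306) is meant. I'll check that with sizes and a crop.

Run:
```python
from h import *
F={c:env.grab_frame(c) for c in ['side','top']}
t,s=F['top'],F['side']
print('handle',tri([ray(t,[248,239]),ray(s,[282,227])]))
print('handle z36',atz(t,[248,239],36),'lip',atz(t,[250.5,303],3))
print('blue',atz(t,[378,204],34), 'hub',atz(t,[385,240],40))
print('posts',[atz(t,p,115).round() for p in ([341,218],[421,201],[398,281])])
hsv=cv2.cvtColor(t['frame'],cv2.COLOR_RGB2HSV)
m=((hsv[...,0]<6)|(hsv[...,0]>174))&(hsv[...,1]>170)&(hsv[...,2]>110)
n,l,st,ce=cv2.connectedComponentsWithStats(m.astype('uint8'))
hub=atz(t,[385,240],30)
for i in range(1,n):
    if st[i,4]<30: continue
    pts=np.argwhere(l==i)[:,::-1]
    W=np.array([atz(t,p,10)[:2] for p in pts]);c=W.mean(0);u=np.linalg.svd(W-c,full_matrices=0)[2][0]
    pr=(W-c)@u;off=abs(np.cross(u,hub[:2]-c))
    print('arrow',ce[i].round(),st[i,4],c.round(),'len',np.ptp(pr).round(),'u',u.round(3),'axis offset',off.round(1),'dist',np.linalg.norm(W-hub[:2],axis=1).min().round(),np.linalg.norm(W-hub[:2],axis=1).max().round())
im=t['frame'][170:390,320:540,::-1]; cv2.imwrite('pics/crop1.png',cv2.resize(im,None,fx=2.7,fy=2.7,interpolation=2))
```

```text
handle (array([539.95036452, 191.00366107,  31.47248822]), [np.float64(2.3775266506228276), np.float64(2.3775266506230457)])
handle z36 [541.29331003 189.44630486  36.        ] lip [385.24730105 184.32103887   3.        ]
blue [ 630.7408356  -134.91157706   34.        ] hub [ 537.50152974 -149.65514242   40.        ]
posts [array([576., -39., 115.]), array([ 617., -229.,  115.]), array([ 427., -169.,  115.])]
arrow [363. 306.] 212 [376. -94.] len 61.0 u [-0.949  0.316] axis offset 1.8 dist 142.0 204.0
arrow [494. 323.] 126 [ 331. -422.] len 48.0 u [-0.999  0.05 ] axis offset 281.0 dist 325.0 361.0
arrow [428. 349.] 411 [ 270. -254.] len 88.0 u [-0.932  0.361] axis offset 193.7 dist 256.0 328.0<stdin>:16: DeprecationWarning: Arrays of 2-dimensional vectors are deprecated. Use arrays of 3-dimensional vectors instead. (deprecated in NumPy 2.0)
```

View pics/crop1.png

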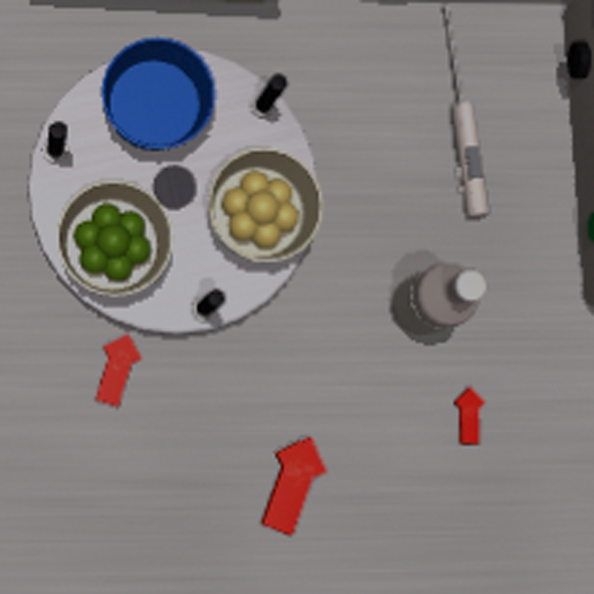

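The crop confirms it: the medium arrow at (364,306) points at the hub (offset 1.8 mm) and spans 142–204 mm from the axis. The other two miss the hub by about 190 and 280 mm. Moving above the tray handle, twist first.

```bash
cat >> h.py <<'E'
from scipy.spatial.transform import Rotation as Ro
def go(pos,yaw):
    s=env.state();R=Ro.from_euler('xyz',s['ee_rot'],degrees=True).as_matrix()
    y=s['ee_rot'][2];d=(yaw-y+180)%360-180
    R2=Ro.from_euler('xyz',[180,0,yaw],degrees=True).as_matrix()
    dw=np.array(pos)-s['ee_pos']
    print('t',round(s['time_s'],2),'pos',s['ee_pos'].round(1),'rot',s['ee_rot'].round(1),'F',s['force'].round(1),'w',round(s['gripper_width'],1))
    print('twist rad',round(np.deg2rad(-d),3),'travel before twist',(R.T@dw/1000).round(4),'after',(R2.T@dw/1000).round(4))
E
python3 -m handwheel '[{"gripper":100,"travel":[0,0,0],"twist":-0.12},{"gripper":100,"travel":[0,0,0],"twist":-0.12},{"gripper":100,"travel":[0,0,0],"twist":-0.12}]' 40
python3 -c "
from h import *
go([540,190,330],182)"
```

```text
time_s: 1.55
ee_pos: [186.2, 544.0, 404.8]
ee_rot: [180.0, 0.0, -177.9]
force: [0.2, -0.7, -0.5]
gripper_width: 91.0
t 1.55 pos [186.2 544.  404.8] rot [ 180.     0.  -177.9] F [ 0.2 -0.7 -0.5] w 91.0
twist rad 0.001 travel before twist [-0.3407 -0.3666  0.0748] after [-0.3412 -0.3661  0.0748]
```

```bash
python3 -m handwheel '[{"gripper":100,"travel":[-0.026,-0.028,0.006],"twist":0},{"gripper":100,"travel":[-0.026,-0.028,0.006],"twist":0},{"gripper":100,"travel":[-0.026,-0.028,0.006],"twist":0},{"gripper":100,"travel":[-0.026,-0.028,0.006],"twist":0},{"gripper":100,"travel":[-0.026,-0.028,0.006],"twist":0}]' | head -3
python3 -m handwheel '[{"gripper":100,"travel":[-0.026,-0.028,0.006],"twist":0},{"gripper":100,"travel":[-0.026,-0.028,0.006],"twist":0},{"gripper":100,"travel":[-0.026,-0.028,0.006],"twist":0},{"gripper":100,"travel":[-0.026,-0.028,0.006],"twist":0},{"gripper":100,"travel":[-0.026,-0.028,0.006],"twist":0}]' | head -3
python3 -m handwheel '[{"gripper":100,"travel":[-0.026,-0.028,0.005],"twist":0},{"gripper":100,"travel":[-0.026,-0.028,0.005],"twist":0},{"gripper":100,"travel":[-0.026,-0.028,0.005],"twist":0},{"gripper":100,"travel":[0,0,0],"twist":0}]'
python3 - <<'E'
from h import *
f=env.grab_frame('wrist');save(f,'w1.png')
print(f['extrinsics'].round(2),f['k1'])
for n in ['tray_handle','tray_lip']:
    for r in env.pinpoint('wrist',n): print(n,r['uv'],r['confidence'],atz(f,r['uv'],36 if n=='tray_handle' else 3))
go([540,190,260],182)
E
```

```text
time_s: 1.97
ee_pos: [321.2, 406.7, 374.7]
ee_rot: [180.0, 0.0, -178.2]
time_s: 2.38
ee_pos: [455.6, 270.4, 344.7]
ee_rot: [180.0, 0.0, -178.3]
time_s: 2.72
ee_pos: [538.8, 186.2, 328.8]
ee_rot: [-179.9, 0.1, -178.6]
force: [-0.5, -0.5, 0.2]
gripper_width: 91.3
[[-3.0000e-02  9.6000e-01  2.8000e-01  4.5999e+02]
 [ 1.0000e+00  3.0000e-02  0.0000e+00  1.8436e+02]
 [-0.0000e+00  2.8000e-01 -9.6000e-01  3.0720e+02]
 [ 0.0000e+00  0.0000e+00  0.0000e+00  1.0000e+00]] -0.0583132870405436
tray_handle [593.4, 137.0] 0.83 [443.10704983 408.87909999  36.        ]
tray_handle [316.2, 240.1] 0.63 [536.80214447 184.4861827   36.        ]
tray_lip [325.5, 59.0] 0.92 [388.41026804 188.41185843   3.        ]
t 2.87 pos [535.  190.2 329.5] rot [ 1.800e+02 -1.000e-01 -1.783e+02] F [-0.1 -0.9  0.1] w 91.3
twist rad -0.006 travel before twist [-0.005  -0.0004  0.0695] after [-0.005  -0.0004  0.0695]
```

View pics/w1.png

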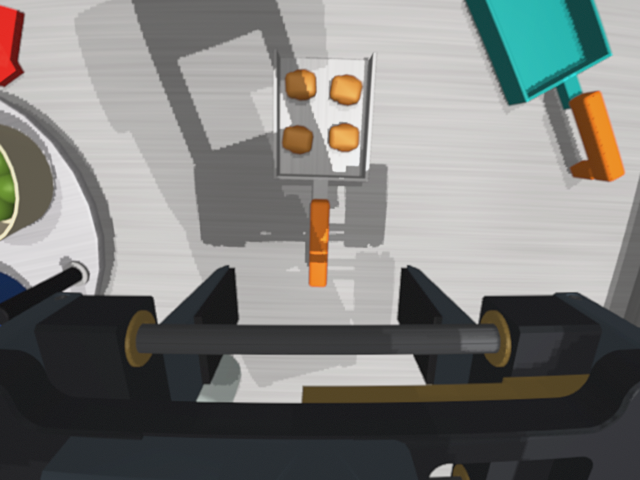

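Wrist view: loaded steel tray, bar from (319,200) to (318,287), pan above it. The turquoise one is at right. The arm was still settling, so I'm re-measuring.

Run:
```python
from h import *
R=[]
for i in range(2):
    f=env.grab_frame('wrist'); print(f['extrinsics'][:3,3].round(1))
    for n in ['tray_handle','tray_lip']:
        for r in env.pinpoint('wrist',n)[:3]: print(n,np.round(r['uv']),round(r['confidence'],2),atz(f,r['uv'],36 if n=='tray_handle' else 3).round(1))
    hsv=cv2.cvtColor(f['frame'],cv2.COLOR_RGB2HSV)
    m=(hsv[...,0]>5)&(hsv[...,0]<20)&(hsv[...,1]>200);m[:195]=0;m[295:]=0;m[:,:290]=0;m[:,350:]=0
    p=np.argwhere(m)[:,::-1];lo,hi=p[:,1].min(),p[:,1].max()
    a=p[p[:,1]<lo+15].mean(0);b=p[p[:,1]>hi-15].mean(0)
    print('bar',lo,hi,a,b,atz(f,a,46).round(1),atz(f,b,46).round(1),'mid',atz(f,[p[:,0].mean(),(lo+hi)/2],46).round(1))
t=env.grab_frame('top')
for r in env.pinpoint('top','tray_handle'): print(r['uv'],r['confidence'],atz(t,r['uv'],36))
go([540,190,260],182)
```

```text
[456.2 188.1 308.2]
tray_handle [588. 146.] 0.79 [445.1 411.1  36. ]
tray_handle [313. 244.] 0.67 [535.6 186.8  36. ]
tray_lip [319.  66.] 0.76 [389.1 187.6   3. ]
bar 206 290 [313.292 213.156] [311.52765957 282.85957447] [507.1 186.2  46. ] [567.6 186.2  46. ] mid [536.4 186.2  46. ]
[455.4 189.  308.6]
tray_handle [309. 244.] 0.97 [535.8 184.2  36. ]
tray_handle [587. 147.] 0.91 [444.8 411.9  36. ]
tray_lip [317.  64.] 0.96 [386.8 186.5   3. ]
tray_lip [342.  98.] 0.62 [413.6 209.    3. ]
bar 206 290 [312.03225806 213.18145161] [309.79574468 282.90212766] [506.8 186.2  46. ] [567.5 186.   46. ] mid [536.1 186.1  46. ]
[156.0, 276.2] 0.71 [447.84395187 417.53138724  36.        ]
t 3.27 pos [534.6 191.  330. ] rot [ 180.     0.  -178.2] F [0.5 0.  0.2] w 91.0
twist rad -0.003 travel before twist [-0.0053 -0.0012  0.07  ] after [-0.0054 -0.0012  0.07  ]
```

```bash
python3 -m handwheel '[{"gripper":100,"travel":[-0.006,-0.005,0.03],"twist":0.025},{"gripper":100,"travel":[0,0,0.03],"twist":0},{"gripper":100,"travel":[0,0,0.03],"twist":0},{"gripper":100,"travel":[0,0,0.03],"twist":0},{"gripper":100,"travel":[0,0,0],"twist":0}]' 40
python3 -m handwheel '[{"gripper":0,"travel":[0,0,0],"twist":0},{"gripper":0,"travel":[0,0,0],"twist":0},{"gripper":0,"travel":[0,0,0],"twist":0},{"gripper":0,"travel":[0,0,0],"twist":0},{"gripper":0,"travel":[0,0,0],"twist":0}]' 40
python3 -m handwheel '[{"gripper":0,"travel":[0,0,0],"twist":0},{"gripper":0,"travel":[0,0,0],"twist":0}]' 40
```

```text
time_s: 3.68
ee_pos: [539.0, 185.1, 204.7]
ee_rot: [-179.8, -0.6, -179.7]
force: [-1.4, -0.3, -0.4]
gripper_width: 91.4
time_s: 4.1
ee_pos: [541.6, 185.7, 211.3]
ee_rot: [179.9, 0.2, -179.7]
force: [-0.2, -0.2, 0.3]
gripper_width: 60.6
time_s: 4.27
ee_pos: [541.3, 185.6, 210.4]
ee_rot: [180.0, 0.1, -179.7]
force: [0.3, 0.3, 0.1]
gripper_width: 47.2
```

```bash
python3 -m handwheel '[{"gripper":0,"travel":[0,0,0],"twist":0},{"gripper":0,"travel":[0,0,0],"twist":0},{"gripper":0,"travel":[0,0,0],"twist":0},{"gripper":0,"travel":[0,0,0],"twist":0},{"gripper":0,"travel":[0,0,0],"twist":0}]' 40
python3 -m handwheel '[{"gripper":0,"travel":[0,0,0],"twist":0},{"gripper":0,"travel":[0,0,0],"twist":0},{"gripper":0,"travel":[0,0,-0.01],"twist":0},{"gripper":0,"travel":[0,0,-0.01],"twist":0},{"gripper":0,"travel":[0,0,0],"twist":0}]' 40
```

```text
time_s: 4.68
ee_pos: [541.2, 185.6, 209.7]
ee_rot: [180.0, -0.0, -179.7]
force: [-0.5, 1.8, 0.6]
gripper_width: 16.0
time_s: 5.1
ee_pos: [542.0, 185.8, 232.1]
ee_rot: [179.9, 0.2, -179.7]
force: [-0.2, 0.2, -2.3]
gripper_width: 15.9
```

Tray held, 2.3 N of weight. Now lifting gently while fitting the turntable geometry from the crop's features.

```bash
python3 -m handwheel '[{"gripper":0,"travel":[0,0,-0.015],"twist":0},{"gripper":0,"travel":[0,0,-0.02],"twist":0},{"gripper":0,"travel":[0,0,-0.02],"twist":0},{"gripper":0,"travel":[0,0,-0.02],"twist":0},{"gripper":0,"travel":[0,0,-0.01],"twist":0}]' 40
python3 - <<'E'
from h import *
from scipy.optimize import least_squares
t=env.grab_frame('top');save(t,'top1.png')
c=lambda x,y:(x/2.7+320,y/2.7+170)
pts=[(c(57,128),115,115,60),(c(278,80),115,115,-60),(c(216,296),115,115,180),(c(158,93),80,76,0),(c(115,239),80,76,120),(c(264.5,205),80,76,240)]
W=np.array([atz(t,p,z)[:2] for p,_,z,_ in pts])
def res(q):
    return np.concatenate([q[:2]+r*np.array([np.cos(q[2]+np.deg2rad(a)),np.sin(q[2]+np.deg2rad(a))])-w for (p,r,z,a),w in zip(pts,W)])
s=least_squares(res,[540,-146,.2]);print(s.x[:2],np.rad2deg(s.x[2]),res(s.x).round(1))
q=s.x;print('cup',q[:2]+80*np.array([np.cos(q[2]),np.sin(q[2])]))
print('box corners',[atz(t,p,50).round() for p in ([331,168],[423,170])])
go([540,186,385],180)
E
```

```text
time_s: 5.52
ee_pos: [541.6, 185.7, 317.6]
ee_rot: [179.9, 0.3, -179.7]
force: [0.1, 0.0, -2.9]
gripper_width: 15.8
[ 541.48198785 -148.85447441] 12.527720664738172 [-1.3 -0.2 -1.3 -0.  -1.2 -0.4  0.9  0.2  1.6  0.9  1.4 -0.5]
cup [ 619.57728191 -131.50151944]
box corners [array([720., -17.,  50.]), array([ 715., -249.,   50.])]
t 5.57 pos [541.9 185.8 318.6] rot [ 179.9    0.4 -179.7] F [0.5 0.1 0.1] w 16.0
twist rad 0.005 travel before twist [ 0.0015  0.0004 -0.0664] after [ 0.0019  0.0002 -0.0664]
```

```bash
python3 -m handwheel '[{"gripper":0,"travel":[0,0,-0.006],"twist":-0.05},{"gripper":0,"travel":[0,0,-0.006],"twist":-0.1},{"gripper":0,"travel":[0,0,-0.006],"twist":-0.1},{"gripper":0,"travel":[0,0,-0.006],"twist":-0.1},{"gripper":0,"travel":[0,0,-0.006],"twist":-0.1}]' 40 | head -1
python3 -m handwheel '[{"gripper":0,"travel":[0,0,-0.006],"twist":-0.1},{"gripper":0,"travel":[0,0,-0.006],"twist":-0.1},{"gripper":0,"travel":[0,0,0],"twist":-0.09},{"gripper":0,"travel":[0,0,0],"twist":-0.05},{"gripper":0,"travel":[0,0,0],"twist":0}]' 40
python3 -c "
from h import *
go([744,-7,360],225)"
```

```text
time_s: 5.98
time_s: 6.4
ee_pos: [541.0, 185.5, 355.8]
ee_rot: [180.0, -0.1, -134.4]
force: [-0.5, 0.6, -3.3]
gripper_width: 16.1
t 6.4 pos [541.  185.5 355.8] rot [ 1.800e+02 -1.000e-01 -1.344e+02] F [-0.5  0.6 -3.3] w 16.1
twist rad 0.01 travel before twist [-0.0045 -0.2797 -0.0044] after [-0.0074 -0.2797 -0.0042]
```

```bash
python3 -m handwheel '[{"gripper":0,"travel":[0,-0.008,-0.002],"twist":0.01},{"gripper":0,"travel":[0,-0.016,-0.002],"twist":0},{"gripper":0,"travel":[-0.001,-0.024,0],"twist":0},{"gripper":0,"travel":[-0.001,-0.028,0],"twist":0},{"gripper":0,"travel":[-0.001,-0.028,0],"twist":0}]' 40 | head -2
python3 -m handwheel '[{"gripper":0,"travel":[-0.001,-0.028,0],"twist":0},{"gripper":0,"travel":[-0.001,-0.028,0],"twist":0},{"gripper":0,"travel":[-0.001,-0.028,0],"twist":0},{"gripper":0,"travel":[-0.001,-0.028,0],"twist":0},{"gripper":0,"travel":[-0.001,-0.024,0],"twist":0}]' 40 | head -2
python3 -m handwheel '[{"gripper":0,"travel":[0,-0.02,0],"twist":0},{"gripper":0,"travel":[0,-0.012,0],"twist":0},{"gripper":0,"travel":[0,-0.008,0],"twist":0},{"gripper":0,"travel":[0,0,0],"twist":0},{"gripper":0,"travel":[0,0,0],"twist":0}]' 40
python3 - <<'E'
from h import *
F={c:env.grab_frame(c) for c in ['side','top','wrist']}
for n in ['tray_handle','tray_lip']:
    R=[]
    for c in F:
        r=env.pinpoint(c,n); print(n,c,[(np.round(x['uv']).tolist(),round(x['confidence'],2)) for x in r])
a=F['side']['frame'][130:370,180:500,::-1];w=F['wrist']['frame'][:,:,::-1]
cv2.imwrite('pics/p1.png',np.hstack([cv2.resize(a,(400,300)),cv2.resize(w,(400,300))]))
print([proj(F[c],[634,-117,76]).round() for c in F])
go([744,-7,300],225)
E
```

```text
time_s: 6.82
ee_pos: [618.4, 112.5, 360.8]
time_s: 7.23
ee_pos: [718.4, 18.4, 360.2]
time_s: 7.65
ee_pos: [745.0, -7.4, 360.2]
ee_rot: [179.9, -0.0, -135.1]
force: [-0.5, -0.7, -1.8]
gripper_width: 15.7
tray_handle side [([402.0, 182.0], 0.93), ([209.0, 199.0], 0.72)]
tray_handle top [([155.0, 278.0], 0.67), ([164.0, 196.0], 0.45)]
tray_handle wrist [([319.0, 301.0], 0.7)]
tray_lip side [([173.0, 240.0], 0.91), ([393.0, 231.0], 0.73)]
tray_lip top [([189.0, 330.0], 0.9), ([490.0, 207.0], 0.62)]
tray_lip wrist []
[array([391., 261.]), array([372., 198.]), array([318.,  37.])]
t 8.1 pos [744.7  -6.3 361. ] rot [-180.    0. -135.] F [-0.3 -0.8 -2.5] w 15.6
twist rad 0.0 travel before twist [0.001 0.    0.061] after [0.0009 0.     0.061 ]
```

View pics/p1.png

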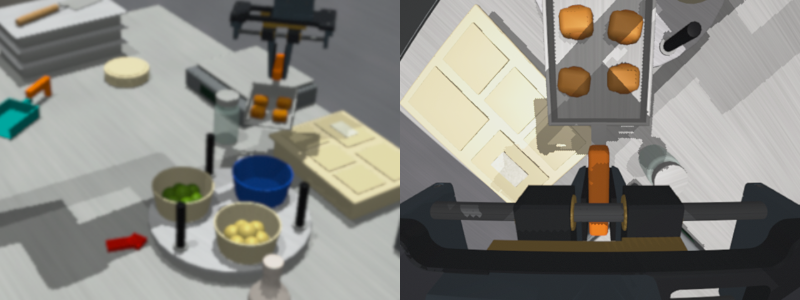

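Side and wrist views: tray level, all four nuggets aboard, lip heading over the blue cup, post and jar clear. Lowering onto the near rim, then easing the grip so the tray can pivot in the fingers, supported by the rim.

```bash
python3 -m handwheel '[{"gripper":0,"travel":[0,0,0.01],"twist":0},{"gripper":0,"travel":[0,0,0.018],"twist":0},{"gripper":0,"travel":[0,0,0.02],"twist":0},{"gripper":0,"travel":[0,0,0.015],"twist":0},{"gripper":0,"travel":[0,0,0.007],"twist":0}]' 40
python3 -m handwheel '[{"gripper":0,"travel":[0,0,0],"twist":0},{"gripper":0,"travel":[0,0,0],"twist":0},{"gripper":0,"travel":[0,0,0],"twist":0}]' 6
python3 -m handwheel '[{"gripper":0,"travel":[0.003,0,-0.01],"twist":0},{"gripper":0,"travel":[0.003,0,-0.01],"twist":0},{"gripper":0,"travel":[0,0,0],"twist":0}]' 6
python3 - <<'E'
from h import *
F={c:env.grab_frame(c) for c in ['side','wrist']}
a=F['side']['frame'][160:320,300:460,::-1];w=F['wrist']['frame'][:,:,::-1]
cv2.imwrite('pics/p2.png',np.hstack([cv2.resize(a,(400,400)),cv2.resize(w,(400,400))]))
go([744,-7,300],225)
E
```

```text
time_s: 8.52
ee_pos: [744.1, -6.7, 287.1]
ee_rot: [179.8, -0.2, -135.0]
force: [0.5, 0.4, -2.8]
gripper_width: 15.6
time_s: 8.77
ee_pos: [745.2, -6.8, 292.0]
ee_rot: [-179.9, 0.1, -135.0]
force: [-0.0, -0.1, -1.5]
gripper_width: 16.3
time_s: 9.02
ee_pos: [740.9, -11.5, 315.2]
ee_rot: [-179.7, 0.2, -135.0]
force: [-0.4, 0.5, 0.1]
gripper_width: 16.3
t 9.12 pos [740.9 -11.2 313.3] rot [-179.8    0.2 -135. ] F [ 1.2  0.6 -0.2] w 16.1
twist rad -0.0 travel before twist [-0.0051  0.0008  0.0133] after [-0.0051  0.0008  0.0133]
```

View pics/p2.png

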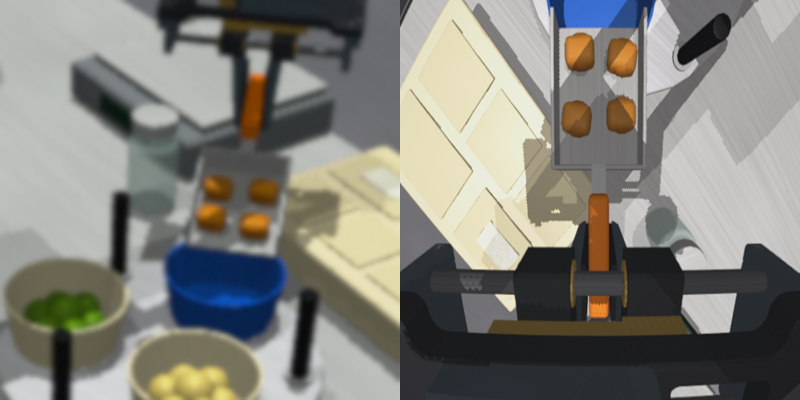

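Tray is pivoting on the rim (about 12° nose-down, nuggets still aboard). Continuing the arc.

```bash
python3 -m handwheel '[{"gripper":0,"travel":[0.006,0,-0.006],"twist":0},{"gripper":0,"travel":[0.006,0,-0.007],"twist":0},{"gripper":0,"travel":[0.006,0,-0.007],"twist":0},{"gripper":0,"travel":[0.006,0,-0.007],"twist":0},{"gripper":0,"travel":[0.006,0,-0.006],"twist":0}]' 6
python3 -m handwheel '[{"gripper":0,"travel":[0.006,0,-0.005],"twist":0},{"gripper":0,"travel":[0.006,0,-0.005],"twist":0},{"gripper":0,"travel":[0.006,0,-0.004],"twist":0},{"gripper":0,"travel":[0,0,0],"twist":0}]' 6
python3 - <<'E'
from h import *
F={c:env.grab_frame(c) for c in ['side','wrist']}
a=F['side']['frame'][160:320,300:460,::-1];w=F['wrist']['frame'][:,:,::-1]
cv2.imwrite('pics/p3.png',np.hstack([cv2.resize(a,(400,400)),cv2.resize(w,(400,400))]))
go([744,-7,300],225)
E
```

```text
time_s: 9.53
ee_pos: [718.8, -32.8, 344.8]
ee_rot: [-180.0, 0.0, -135.0]
force: [-0.2, 0.5, -1.6]
gripper_width: 15.9
time_s: 9.87
ee_pos: [706.0, -46.0, 359.1]
ee_rot: [-179.9, 0.0, -135.1]
force: [0.7, -0.2, -1.9]
gripper_width: 16.4
t 9.97 pos [706.4 -45.2 358. ] rot [-180.    0. -135.] F [ 0.1  0.1 -1.6] w 16.0
twist rad -0.001 travel before twist [-0.0536  0.0005  0.058 ] after [-0.0536  0.0005  0.058 ]
```

View pics/p3.png

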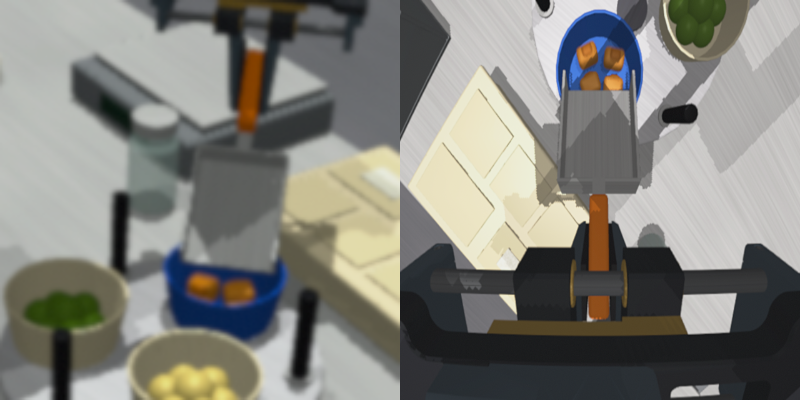

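All four nuggets have slid into the blue cup: two visible in the side crop, four in the wrist crop. Firming the grip and lifting straight up, then a check.

```bash
python3 -m handwheel '[{"gripper":0,"travel":[0,0,0],"twist":0},{"gripper":0,"travel":[0,0,0],"twist":0},{"gripper":0,"travel":[-0.003,0,-0.012],"twist":0},{"gripper":0,"travel":[-0.003,0,-0.02],"twist":0},{"gripper":0,"travel":[-0.003,0,-0.02],"twist":0}]' 25
python3 -m handwheel '[{"gripper":0,"travel":[-0.005,0,-0.02],"twist":0},{"gripper":0,"travel":[-0.01,0,-0.01],"twist":0},{"gripper":0,"travel":[-0.02,0,0],"twist":0},{"gripper":0,"travel":[-0.01,0,0],"twist":0},{"gripper":0,"travel":[0,0,0],"twist":0}]' 25
python3 - <<'E'
from h import *
w=env.grab_frame('wrist');t=env.grab_frame('top')
for n in ['nugget1_mid']:
  for c,f in (('wrist',w),('top',t)):
    for r in env.pinpoint(c,n): print(c,np.round(r['uv']),round(r['confidence'],2),atz(f,r['uv'],43).round())
# count golden blobs inside the cup in wrist
print('cup at',proj(w,[619.6,-131.5,34]).round(),proj(t,[619.6,-131.5,34]).round())
cv2.imwrite('pics/p4.png',np.hstack([cv2.resize(w['frame'][:,:,::-1],(480,360)),cv2.resize(t['frame'][150:270,320:440,::-1],(360,360))[:,:300]]))
print('shaker',[atz(t,r['uv'],0).round() for r in env.pinpoint('top','shaker')])
go([541,186,420],225)
E
```

```text
time_s: 10.38
ee_pos: [713.3, -38.2, 408.8]
ee_rot: [179.9, -0.1, -135.0]
force: [-0.2, -0.5, -1.2]
gripper_width: 15.8
time_s: 10.8
ee_pos: [746.1, -4.9, 438.1]
ee_rot: [179.9, 0.0, -134.9]
force: [-0.9, -0.7, -1.5]
gripper_width: 15.8
wrist [300.  29.] 0.91 [ 620. -156.   43.]
top [385. 207.] 0.61 [ 620. -151.   43.]
cup at [318.  49.] [377. 208.]
shaker [array([702.,  89.,   0.])]
t 11.05 pos [744.5  -7.3 439.2] rot [ 1.799e+02 -1.000e-01 -1.350e+02] F [ 0.2 -0.8 -2.2] w 15.6
twist rad -0.001 travel before twist [0.0074 0.2806 0.0194] after [0.0072 0.2806 0.0192]
```

View pics/p4.png

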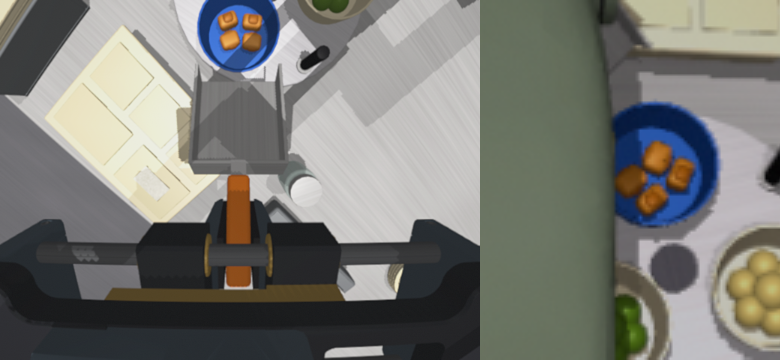

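All four nuggets are in the cup in both views, and the tray is empty. Carrying the tray back to free table and lowering it lip first with a light grip.

```bash
python3 -m handwheel '[{"gripper":0,"travel":[0.001,0.015,0],"twist":0},{"gripper":0,"travel":[0.001,0.03,0],"twist":0},{"gripper":0,"travel":[0.001,0.035,0],"twist":0},{"gripper":0,"travel":[0.001,0.035,0],"twist":0},{"gripper":0,"travel":[0.001,0.035,0],"twist":0}]' 25 | head -2
python3 -m handwheel '[{"gripper":0,"travel":[0.001,0.035,0],"twist":0},{"gripper":0,"travel":[0,0.035,0.01],"twist":0},{"gripper":0,"travel":[0,0.03,0.02],"twist":0},{"gripper":0,"travel":[0,0.02,0.025],"twist":0},{"gripper":0,"travel":[0,0.01,0.03],"twist":0}]' 25 | head -2
python3 -m handwheel '[{"gripper":0,"travel":[0,0,0.02],"twist":0},{"gripper":0,"travel":[0,0,0.015],"twist":0},{"gripper":0,"travel":[0,0,0.005],"twist":0},{"gripper":0,"travel":[0,0,0],"twist":0}]' 25
python3 - <<'E'
from h import *
w=env.grab_frame('side')
for r in env.pinpoint('side','tray_lip'): print('lip',np.round(r['uv']),round(r['confidence'],2))
print('expected lip px for tilt',[(th,proj(w,[541-.707*L,186-.707*L,z]).round().tolist()) for th in (30,40,50,60) for L,z in [(154.5*np.cos(np.deg2rad(th))-33*np.sin(np.deg2rad(th)),env.state()['ee_pos'][2]-174-154.5*np.sin(np.deg2rad(th))-33*np.cos(np.deg2rad(th)))]])
save(w,'p5.png',(180,130,380,280),3)
go([541,186,300],225)
E
```

```text
time_s: 11.47
ee_pos: [633.6, 95.8, 439.7]
time_s: 11.88
ee_pos: [540.5, 188.1, 356.0]
time_s: 12.22
ee_pos: [542.2, 186.5, 313.7]
ee_rot: [179.9, -0.1, -135.0]
force: [-0.1, -0.6, -1.9]
gripper_width: 15.6
lip [176. 239.] 0.88
lip [270. 252.] 0.83
expected lip px for tilt [(30, [270.0, 252.0]), (40, [273.0, 254.0]), (50, [276.0, 254.0]), (60, [279.0, 252.0])]
t 12.32 pos [543.1 186.7 315.7] rot [-1.80e+02  1.00e-01 -1.35e+02] F [ 1.4  0.4 -1.4] w 16.0
twist rad -0.001 travel before twist [0.002  0.001  0.0157] after [0.002  0.0009 0.0157]
```

View pics/p5.png

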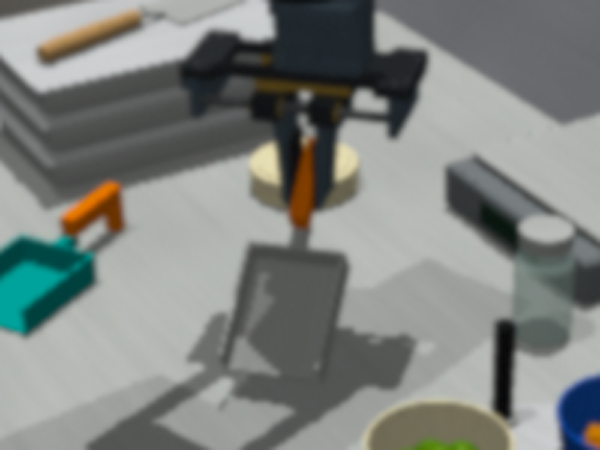

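Tray hangs about 35° nose-down, clear of everything. Lowering with a light grip so it flattens on the table.

```bash
python3 -m handwheel '[{"gripper":0,"travel":[0,0,0.01],"twist":0},{"gripper":0,"travel":[-0.004,0,0.01],"twist":0},{"gripper":0,"travel":[-0.007,0,0.01],"twist":0},{"gripper":0,"travel":[-0.007,0,0.01],"twist":0},{"gripper":0,"travel":[-0.007,0,0.01],"twist":0}]' 6
python3 -m handwheel '[{"gripper":0,"travel":[-0.007,0,0.01],"twist":0},{"gripper":0,"travel":[-0.006,0,0.01],"twist":0},{"gripper":0,"travel":[-0.005,0,0.01],"twist":0},{"gripper":0,"travel":[-0.004,0,0.01],"twist":0},{"gripper":0,"travel":[-0.003,0,0.008],"twist":0}]' 6
python3 -m handwheel '[{"gripper":0,"travel":[0,0,0.003],"twist":0},{"gripper":0,"travel":[0,0,0],"twist":0}]' 6
```

```text
time_s: 12.73
ee_pos: [561.3, 205.4, 264.0]
ee_rot: [-180.0, 0.1, -135.0]
force: [0.6, 0.7, 0.2]
gripper_width: 15.9
time_s: 13.15
ee_pos: [578.0, 222.7, 215.0]
ee_rot: [180.0, -0.1, -135.0]
force: [-0.7, -0.1, -0.9]
gripper_width: 15.3
time_s: 13.32
ee_pos: [578.0, 222.5, 213.0]
ee_rot: [180.0, -0.0, -135.0]
force: [-1.3, -0.2, -0.8]
gripper_width: 15.9
```

```bash
python3 -m handwheel '[{"gripper":60,"travel":[0,0,0],"twist":0},{"gripper":60,"travel":[0,0,0],"twist":0},{"gripper":60,"travel":[0,0,0],"twist":0},{"gripper":60,"travel":[0,0,0],"twist":0},{"gripper":60,"travel":[0,0,-0.01],"twist":0}]' 20
python3 -m handwheel '[{"gripper":60,"travel":[0,0,-0.02],"twist":0},{"gripper":60,"travel":[0,0,-0.03],"twist":0},{"gripper":60,"travel":[0,0,-0.03],"twist":0},{"gripper":60,"travel":[0,0,-0.03],"twist":0},{"gripper":60,"travel":[0,0,0],"twist":0}]' 20
python3 - <<'E'
from h import *
F={c:env.grab_frame(c) for c in ['side','wrist']}
for n,z in (('tray_handle',36),('tray_lip',3)):
    for c in F:
        for r in env.pinpoint(c,n): print(n,c,np.round(r['uv']),round(r['confidence'],2),atz(F[c],r['uv'],z).round(1))
w=F['wrist']['frame'][:,:,::-1];a=F['side']['frame'][130:280,180:380,::-1]
cv2.imwrite('pics/p6.png',np.hstack([cv2.resize(a,(400,300)),cv2.resize(w,(400,300))]))
go([541,186,300],225);print(env.state()['qpos'].round(1))
E
```

```text
time_s: 13.73
ee_pos: [577.4, 222.1, 222.8]
ee_rot: [179.9, -0.2, -135.0]
force: [-0.3, -0.4, -0.2]
gripper_width: 46.6
time_s: 14.15
ee_pos: [579.3, 222.8, 341.6]
ee_rot: [-179.7, 0.7, -135.0]
force: [-0.2, 1.3, 0.6]
gripper_width: 54.8
tray_handle side [209. 199.] 0.86 [437.4 415.9  36. ]
tray_handle side [285. 216.] 0.78 [567.8 229.5  36. ]
tray_handle side [388. 284.] 0.74 [ 614.  -135.5   36. ]
tray_handle wrist [321. 233.] 0.95 [574.5 220.9  36. ]
tray_handle wrist [563. 275.] 0.95 [441.6 410.7  36. ]
tray_lip side [271. 261.] 0.82 [463.1 112.5   3. ]
tray_lip side [176. 239.] 0.74 [305.1 320.8   3. ]
tray_lip wrist [604. 117.] 0.91 [313.8 334.7   3. ]
tray_lip wrist [321.  56.] 0.72 [469.9 115.4   3. ]
t 14.45 pos [577.6 222.2 332.4] rot [ 1.799e+02 -1.000e-01 -1.350e+02] F [ 0.4  0.1 -0.7] w 54.8
twist rad -0.0 travel before twist [0.0514 0.0002 0.0326] after [0.0515 0.0003 0.0324]
[  20.    25.2   89.8    0.    65.2 -115. ]
```

View pics/p6.png

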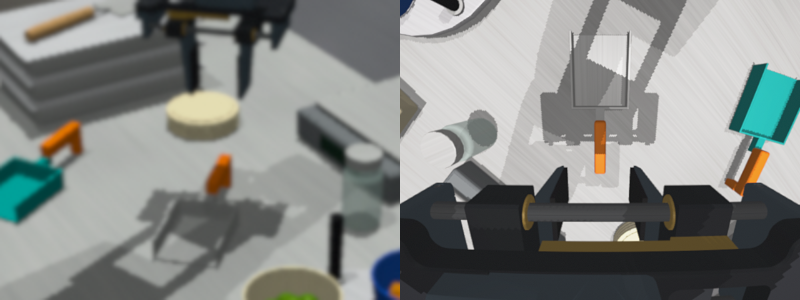

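Tray is flat: handle at (574,221), lip at (470,115), 149 mm apart. Now the post. From the left (post at about (576,−39)) I'll use yaw 52° at the start so the whole 149° turn stays within wrist range. Twisting first.

```bash
python3 -m handwheel '[{"gripper":60,"travel":[0,0,0],"twist":0.12},{"gripper":60,"travel":[0,0,0],"twist":0.12},{"gripper":60,"travel":[0,0,0],"twist":0.12},{"gripper":60,"travel":[0,0,0],"twist":0.12},{"gripper":60,"travel":[0,0,0],"twist":0.12}]' 20 | head -1
python3 -m handwheel '[{"gripper":60,"travel":[0,0,0],"twist":0.12},{"gripper":60,"travel":[0,0,0],"twist":0.12},{"gripper":60,"travel":[0,0,0],"twist":0.12},{"gripper":60,"travel":[0,0,0],"twist":0.12},{"gripper":60,"travel":[0,0,0],"twist":0.12}]' 20 | head -1
python3 -m handwheel '[{"gripper":60,"travel":[0,0,0],"twist":0.12},{"gripper":60,"travel":[0,0,0],"twist":0.12},{"gripper":60,"travel":[0,0,0],"twist":0.12},{"gripper":60,"travel":[0,0,0],"twist":0.12},{"gripper":60,"travel":[0,0,0],"twist":0.12}]' 20 | head -1
python3 -m handwheel '[{"gripper":60,"travel":[0,0,0],"twist":0.12},{"gripper":60,"travel":[0,0,0],"twist":0.12},{"gripper":60,"travel":[0,0,0],"twist":0.12},{"gripper":60,"travel":[0,0,0],"twist":0.12},{"gripper":60,"travel":[0,0,0],"twist":0.12}]' 20 | head -1
python3 -m handwheel '[{"gripper":60,"travel":[0,0,0],"twist":0.12},{"gripper":60,"travel":[0,0,0],"twist":0.12},{"gripper":60,"travel":[0,0,0],"twist":0.12},{"gripper":60,"travel":[0,0,0],"twist":0.12},{"gripper":60,"travel":[0,0,0],"twist":0.12}]' 20
python3 -c "
from h import *
go([556,10,350],52);print(env.state()['qpos'].round(1))
t=env.grab_frame('top')
for r in env.pinpoint('top','post1_top'): print(r['uv'],r['confidence'],atz(t,r['uv'],115))
"
```

```text
time_s: 14.87
time_s: 15.28
time_s: 15.7
time_s: 16.12
time_s: 16.53
ee_pos: [577.9, 222.3, 332.3]
ee_rot: [-179.9, 0.1, 52.8]
force: [-0.6, 0.5, -0.2]
gripper_width: 54.6
t 16.53 pos [577.9 222.3 332.3] rot [-1.799e+02  1.000e-01  5.280e+01] F [-0.6  0.5 -0.2] w 54.6
twist rad 0.013 travel before twist [-0.1823  0.111  -0.0174] after [-0.1808  0.1135 -0.0177]
[20.  25.2 89.7  0.  65.2 57.2]
[342.2, 216.9] 0.75 [578.49239386 -41.55135726 115.        ]
```

```bash
python3 -m handwheel '[{"gripper":60,"travel":[-0.03,0.0225,-0.005],"twist":0},{"gripper":60,"travel":[-0.03,0.0225,-0.005],"twist":0},{"gripper":60,"travel":[-0.03,0.0225,-0.005],"twist":0},{"gripper":60,"travel":[-0.03,0.0225,-0.003],"twist":0},{"gripper":60,"travel":[-0.03,0.0225,0],"twist":0}]' 20 | head -2
python3 - <<'E'
from h import *
R=[]
f=env.grab_frame('wrist')
for r in env.pinpoint('wrist','post1_top'): print(np.round(r['uv']),round(r['confidence'],2),atz(f,r['uv'],115).round(1))
np.save('f1.npy',f,allow_pickle=True)
E
python3 -m handwheel '[{"gripper":60,"travel":[-0.03,0.0225,0],"twist":0},{"gripper":60,"travel":[-0.028,0.0225,0],"twist":0},{"gripper":60,"travel":[0,0,0],"twist":0},{"gripper":60,"travel":[0,0,0],"twist":0},{"gripper":60,"travel":[0,0,0],"twist":0}]' 20 | head -2
python3 - <<'E'
from h import *
f=env.grab_frame('wrist');save(f,'p7.png')
for r in env.pinpoint('wrist','post1_top'): print(np.round(r['uv']),round(r['confidence'],2),atz(f,r['uv'],115).round(1))
print(proj(f,[576,-40,115]).round())
go([576,-39,272],52.5)
E
```

```text
time_s: 17.05
ee_pos: [577.7, 33.4, 351.8]
time_s: 17.57
ee_pos: [579.1, -38.0, 351.2]
[316. 271.] 0.84 [576.5 -39.2 115. ]
[316. 272.]
t 17.67 pos [579.1 -37.3 351.4] rot [-179.9   -0.    53.2] F [-0.3  0.1  0. ] w 55.2
twist rad 0.013 travel before twist [-0.0033 -0.0014  0.0794] after [-0.0033 -0.0014  0.0794]
```

View pics/p7.png

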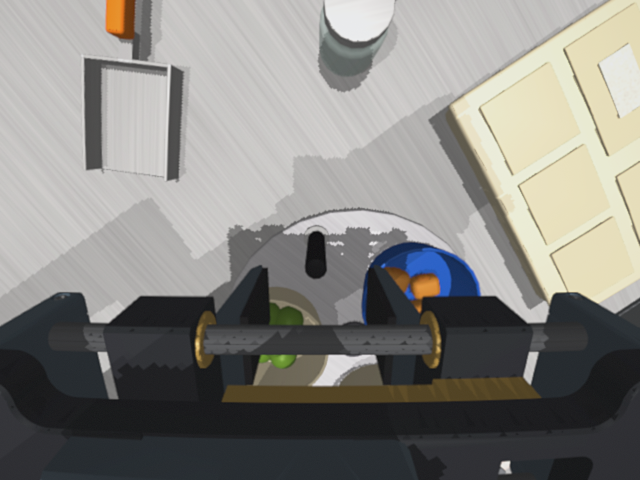

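Wrist view: post top at (316,268), centred between the open fingers, at (576.5,−39.2); top camera agrees within 3 mm. Descending and gripping.

```bash
python3 -m handwheel '[{"gripper":60,"travel":[-0.003,-0.001,0.02],"twist":0.013},{"gripper":60,"travel":[0,0,0.03],"twist":0},{"gripper":60,"travel":[0,0,0.02],"twist":0},{"gripper":60,"travel":[0,0,0.007],"twist":0},{"gripper":0,"travel":[0,0,0],"twist":0}]' 30
python3 -m handwheel '[{"gripper":0,"travel":[0,0,0],"twist":0},{"gripper":0,"travel":[0,0,0],"twist":0},{"gripper":0,"travel":[0,0,0],"twist":0},{"gripper":0,"travel":[0,0,0],"twist":0},{"gripper":0,"travel":[0,0,0],"twist":0}]' 30 | tail -1
python3 -m handwheel '[{"gripper":0,"travel":[0,0,0],"twist":0},{"gripper":0,"travel":[0,0,0],"twist":0},{"gripper":0,"travel":[0,0,0],"twist":0}]' 30
python3 - <<'E'
from h import *
t=env.grab_frame('top')
s=env.state();print('angle of TCP about axis',np.rad2deg(np.arctan2(s['ee_pos'][1]+148.85,s['ee_pos'][0]-541.5)),np.hypot(s['ee_pos'][1]+148.85,s['ee_pos'][0]-541.5),s['ee_rot'])
E
```

```text
time_s: 18.08
ee_pos: [576.0, -39.2, 272.9]
ee_rot: [-179.8, 0.1, 52.5]
force: [0.3, -0.2, -0.5]
gripper_width: 51.0
gripper_width: 17.8
time_s: 18.75
ee_pos: [576.6, -40.1, 275.5]
ee_rot: [180.0, -0.1, 52.3]
force: [-1.0, 1.8, 5.4]
gripper_width: 15.1
angle of TCP about axis 72.08116370754921 114.25993739293897 [ 1.79961275e+02 -6.67380972e-02  5.23427593e+01]
```

```bash
python3 -m handwheel '[{"gripper":0,"travel":[-0.0047,-0.0111,0],"twist":-0.1047},{"gripper":0,"travel":[-0.0047,-0.0111,0],"twist":-0.1047},{"gripper":0,"travel":[-0.0047,-0.0111,0],"twist":-0.1047},{"gripper":0,"travel":[-0.0047,-0.0111,0],"twist":-0.1047},{"gripper":0,"travel":[-0.0047,-0.0111,0],"twist":-0.1047}]' 30
python3 -m handwheel '[{"gripper":0,"travel":[-0.0047,-0.0111,0],"twist":-0.1047},{"gripper":0,"travel":[-0.0047,-0.0111,0],"twist":-0.1047},{"gripper":0,"travel":[-0.0047,-0.0111,0],"twist":-0.1047},{"gripper":0,"travel":[0,0,0],"twist":0},{"gripper":0,"travel":[0,0,0],"twist":0}]' 30
cat >> h.py <<'E'
def pol():
    s=env.state();d=s['ee_pos'][:2]-[541.5,-148.85];print('phi',np.rad2deg(np.arctan2(d[1],d[0]))%360,'r',np.hypot(*d),'yaw',s['ee_rot'][2]%360,'q',s['qpos'].round(0),'F',s['force'].round(1),'w',s['gripper_width'].round(1),'t',s['time_s'])
def blue(f):
    h=cv2.cvtColor(f['frame'],cv2.COLOR_RGB2HSV);m=((h[...,0]>105)&(h[...,0]<128)&(h[...,1]>150)).astype('uint8')
    n,l,st,ce=cv2.connectedComponentsWithStats(m);i=1+st[1:,4].argmax();return st[i],ce[i]
E
python3 -c "
from h import *
pol();t=env.grab_frame('top');b=blue(t);print(b,proj(t,[541.5+80*np.cos(np.deg2rad(60.5)),-148.85+80*np.sin(np.deg2rad(60.5)),76]))
for c in ['top']:
  for r in env.pinpoint(c,'marked_cup_floor'): print(r['uv'],r['confidence'],atz(t,r['uv'],34))"
```

```text
time_s: 19.22
ee_pos: [517.1, -37.1, 275.5]
ee_rot: [179.8, -0.1, 82.6]
force: [1.2, 1.5, 4.6]
gripper_width: 15.2
time_s: 19.63
ee_pos: [482.9, -50.7, 275.5]
ee_rot: [180.0, -0.0, 100.3]
force: [-2.4, 2.5, 5.1]
gripper_width: 15.6Traceback (most recent call last):
  File "<string>", line 3, in <module>
    pol();t=env.grab_frame('top');b=blue(t);print(b,proj(t,[541.5+80*np.cos(np.deg2rad(60.5)),-148.85+80*np.sin(np.deg2rad(60.5)),76]))
    ~~~^^
  File "h.py", line 32, in pol
    s=env.state();d=s['ee_pos'][:2]-[541.5,-148.85];print('phi',np.rad2deg(np.arctan2(d[1],d[0]))%360,'r',np.hypot(*d),'yaw',s['ee_rot'][2]%360,'q',s['qpos'].round(0),'F',s['force'].round(1),'w',s['gripper_width'].round(1),'t',s['time_s'])
                                                                                                                                                                                                   ^^^^^^^^^^^^^^^^^^^^^^^^
AttributeError: 'float' object has no attribute 'round'
```

```bash
sed -i "s/s\['gripper_width'\].round(1)/round(s['gripper_width'],1)/" h.py
python3 -m handwheel '[{"gripper":0,"travel":[-0.0047,-0.0111,0],"twist":-0.1047},{"gripper":0,"travel":[-0.0047,-0.0111,0],"twist":-0.1047},{"gripper":0,"travel":[-0.0047,-0.0111,0],"twist":-0.1047},{"gripper":0,"travel":[-0.0047,-0.0111,0],"twist":-0.1047},{"gripper":0,"travel":[-0.0047,-0.0111,0],"twist":-0.1047}]' 30 | tail -2
python3 -m handwheel '[{"gripper":0,"travel":[-0.0047,-0.0111,0],"twist":-0.1047},{"gripper":0,"travel":[-0.0047,-0.0111,0],"twist":-0.1047},{"gripper":0,"travel":[-0.0047,-0.0111,0],"twist":-0.1047},{"gripper":0,"travel":[-0.0047,-0.0111,0],"twist":-0.1047},{"gripper":0,"travel":[-0.0047,-0.0111,0],"twist":-0.1047}]' 30 | tail -2
python3 -m handwheel '[{"gripper":0,"travel":[-0.0047,-0.0111,0],"twist":-0.1047},{"gripper":0,"travel":[-0.0047,-0.0111,0],"twist":-0.1047},{"gripper":0,"travel":[-0.0047,-0.0111,0],"twist":-0.1047},{"gripper":0,"travel":[0,0,0],"twist":0},{"gripper":0,"travel":[0,0,0],"twist":0}]' 30 | tail -2
python3 -c "
from h import *
pol();t=env.grab_frame('top');a=env.state()['ee_pos'][:2]-[541.5,-148.85];ph=np.arctan2(a[1],a[0])-np.pi/3
print(blue(t),proj(t,[541.5+80*np.cos(ph),-148.85+80*np.sin(ph),76]))
for c in ['top','side']:
  f=env.grab_frame(c)
  for r in env.pinpoint(c,'marked_cup_floor'): print(c,r['uv'],r['confidence'],atz(f,r['uv'],34),ph)"
```

```text
force: [0.9, 1.8, 4.3]
gripper_width: 15.1
force: [3.8, 3.7, 2.7]
gripper_width: 15.2
force: [4.4, 2.7, 4.9]
gripper_width: 15.7
phi 199.2599808604661 r 114.57754882277135 yaw 178.12307204787064 q [ -25.   16.  114.    0.   50. -113.] F [4.4 2.7 4.9] w 15.7 t 20.8833
(array([344, 240,  42,  42, 801], dtype=int32), array([360.917603  , 258.63795256])) [364.98200135 260.49366886]
top [364.2, 260.3] 0.81 [487.85774973 -97.87933956  34.        ] -3.855773276080509
side [324.6, 295.7] 0.88 [477.98547973 -96.8953147   34.        ] -3.855773276080509
```

```bash
python3 -m handwheel '[{"gripper":0,"travel":[-0.0047,-0.0111,0],"twist":-0.1047},{"gripper":0,"travel":[-0.0047,-0.0111,0],"twist":-0.1047},{"gripper":0,"travel":[-0.0047,-0.0111,0],"twist":-0.1047},{"gripper":0,"travel":[-0.0032,-0.0078,0],"twist":-0.073},{"gripper":0,"travel":[0,0,0],"twist":0}]' 30 | tail -2
python3 -m handwheel '[{"gripper":0,"travel":[0,0,0],"twist":0},{"gripper":0,"travel":[0,0,0],"twist":0},{"gripper":0,"travel":[0,0,0],"twist":0}]' 30 | tail -2
python3 - <<'E'
from h import *
pol();F={c:env.grab_frame(c) for c in ['top','side']}
print('target',541.5-80*np.cos(np.deg2rad(-18.35)),-148.85+80*np.sin(np.deg2rad(18.35)))
R=[]
for c,f in F.items():
  for r in env.pinpoint(c,'marked_cup_floor')[:1]: print(c,r['uv'],r['confidence'],atz(f,r['uv'],34));R.append(ray(f,r['uv']))
  print(c,'expected',proj(f,[465.6,-123.7,34]))
if len(R)==2: print(tri(R))
a=F['top']['frame'][180:330,310:460,::-1];b=F['side']['frame'][230:380,240:440,::-1]
cv2.imwrite('pics/p8.png',np.hstack([cv2.resize(a,(360,360),interpolation=2),cv2.resize(b,(440,360),interpolation=2)]))
E
```

```text
force: [5.8, 4.4, 6.1]
gripper_width: 15.5
force: [6.1, 5.0, 4.6]
gripper_width: 15.3
phi 220.95557694469517 r 114.48359519639672 yaw 200.32735316371526 q [ -28.   19.  109.    0.   51. -138.] F [6.1 5.  4.6] w 15.3 t 21.8
target 465.56791151574976 -123.66433069342831
top [377.3, 269.1] 0.96 [ 465.92930047 -129.79557081   34.        ]
top expected [374.82731934 269.24019544]
side [326.9, 303.6] 0.95 [ 468.02216359 -121.0960113    34.        ]
side expected [326.59398631 304.69069658]
(array([ 464.12519705, -128.64973598,   41.12469694]), [np.float64(0.9314720572211184), np.float64(0.9314720572211589)])
```

View pics/p8.png

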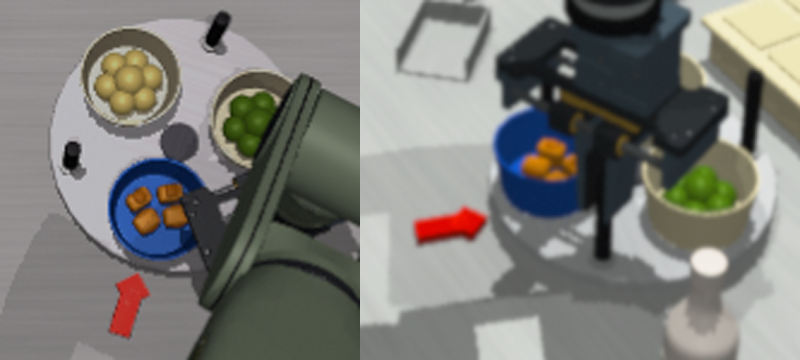

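Crops: blue cup with four nuggets stands in line with the medium arrow, and the post is in the fingers. One numerical cross-check of the turn angle from visible posts and cups.

Run:
```python
from h import *
from scipy.optimize import least_squares
t=env.grab_frame('top')
c=lambda x,y:(x/2.4+310,y/2.4+180)
pts=[(c(218,22),115,115,-60),(c(71,149),115,115,60+120-240) if 0 else (c(71,149),115,115,-60),(c(131,77),80,76,240),(c(159,208),80,76,0)]
pts[0]=(c(220,22),115,115,180);pts[1]=(c(71,148),115,115,-60)
W=np.array([atz(t,p,z)[:2] for p,_,z,_ in pts])
def res(q):return np.concatenate([q[:2]+r*np.array([np.cos(q[2]+np.deg2rad(a)),np.sin(q[2]+np.deg2rad(a))])-w for (p,r,z,a),w in zip(pts,W)])
s=least_squares(res,[541,-149,2.8]);print(s.x[:2],np.rad2deg(s.x[2]),res(s.x).round(1))
q=least_squares(lambda a:res([541.5,-148.85,a[0]]),[2.8]);print('axis fixed: blue angle',np.rad2deg(q.x))
for r in env.pinpoint('top','tray_handle')[:3]: print('tray',r['uv'],atz(t,r['uv'],36).round())
pol();print(env.state()['qvel'].round(2))
```

```text
[ 539.85710934 -148.19841856] 160.8588942386151 [ 2.4 -2.4 -1.3 -0.3  0.8  1.5 -1.9  1.1]
axis fixed: blue angle [161.30359368]
tray [155.9, 275.9] [449. 418.  36.]
tray [237.3, 227.1] [572. 217.  36.]
tray [376.1, 267.9] [ 469. -127.   36.]
phi 220.92624611179514 r 114.49406195910085 yaw 200.33272738561166 q [ -28.   19.  109.    0.   51. -138.] F [6.2 5.3 3.3] w 15.4 t 22.1
[-0.18  0.05 -0.05 -0.05 -0.06  0.02]
```

```bash
python3 -c "
from h import *
print(env.job_done());pol()"
```

```text
the job is handed in; nothing more can be done
None
the job is handed in; nothing more can be done
```

I finished the job and handed it in at about 22 s of the 61 s limit; the system reports no verdict. I tipped all four nuggets into the blue cup by letting the tray pivot in a light grip, its underside on the near rim. I set the empty tray flat on free table, then gripped a post and turned the turntable about 149° to the medium red arrow.

Last checks:
- **Nuggets:** all four show in the cup in the top camera after the turn.
- **Tray:** I saw it flat after release, with handle and lip 149 mm apart as they should be. A later top-camera reading put the handle in the same place within 5 mm.
- **Turntable angle:** fits to the visible posts and cups gave 160.9–161.3° against a target of 161.65°, about 1 mm at the cup.
- **Cup position:** single-camera readings disagreed a little. The top camera put the cup 6 mm off the spot and the side camera 4 mm off; the limit is 13 mm. The two-camera height was also off, 41 mm against 34.
- **Grip and stillness:** the post was held with the grip set at 30 N, finger opening 15.4 mm, and joint speeds near zero.
- **Bystanders:** I saw no contact with the jar, bottle, probe or lids, but did not re-measure their positions at the end.

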